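# Set up the field balance and load the flask

## Task

Get the portable field balance ready for reading: first lay the small carton that lies on its closed lid flat on the notebook cover, wholly on it, then raise the stiff display lid to 110 degrees from closed (leaning back 20 degrees past upright) and let go so that it stays there. Then take the stoppered conical flask from among the bottles and glassware and set it gently, upright, in the centre of the balance pan, and leave the other vessels as they stand.

Things in the scene. Friction and masses are not known exactly. Their poses are not given: they have to be found in the camera images.
- field_balance: portable balance in a flat grey case, 150 (x) x 220 (y) x 70 mm high when shut, fixed to the bench. Origin: centre of its underside; its front (keypad, carrying handle) faces its own -x, its lid hinges at its rear (+x) edge, along its y. Deck under the lid at z 46 mm; closed lid's top flat at z 70 mm
- display_lid (a joint): angle of the display lid, rad: 0 shut, grows as its front edge rises, 1.571 upright, 1.920 = 110 degrees, stop at 2.35. Stiff friction hinge (0.75 N m, lid 0.38 kg), stays where it is left
- lid_hinge (a point): middle of the hinge axis, at (71, 0, 56) mm in the balance's frame; the axis runs along the balance's y
- lid_handle (a point): middle of the dark round bar of the carrying handle on the lid's front edge: bar 10 mm thick, 100 mm long along the balance's y, 31 mm clear of the lid's front edge; 182 mm from the hinge axis; when shut at (-111, 0, 63) mm in the balance's frame. Lid panel 146 mm long from the hinge, 220 wide, 14 mm thick above the hinge axis and 8 mm of rim below it
- balance_pan (a point): centre of the top of the round steel pan, 100 mm in diameter, at (12, 0, 52) mm in the balance's frame, under the lid when shut
- strip_carton: small flat yellow carton, 52 (x) x 85 (y) x 16 mm high, origin at the centre of its underside; starts lying on the closed lid
- notebook: closed hard-bound notebook lying flat, 210 (x) x 151 (y) x 15 mm thick, origin at the centre of its underside, fixed
- flask: conical flask, 63 mm in diameter at its foot, 115 mm high, with a stopper in its narrow neck; origin at the centre of its underside, z its axis
- stand_2: fixed obstacle: retort stand behind the glassware, dark base 130 (x) x 200 (y) x 14 mm, 400 mm high; origin under its base. An upright rod at (31, -19) mm in its frame; a clamp 240 to 270 mm up that spans x -25 to 55 and y -60 to 115 mm and holds a thin glass rod, at about (2, 82) mm, from 98 to 390 mm up
- small_beaker: bystander: low beaker, 55 mm across, 70 mm high; origin at the centre of its underside
- plastic_bottle: bystander: plastic bottle, 60 mm across, 141 mm high; origin at the centre of its underside
- dropper_bottle: bystander: slim dropper bottle, 34 mm across, 102 mm high; origin at the centre of its underside
- cylinder: bystander: slim measuring cylinder on a foot 40 mm across, 165 mm high; origin at the centre of its underside
There are look-alikes about, which are no part of the job. What is shaped like the flask but pink or purple is not meant.

How it is judged (in metres and radians):
On the way, in this order (a step that is already met when the one before it is completed fails the run):
1. the carton lies flat on the notebook, released (x of strip_carton in the frame of notebook between -0.08 and 0.08 m and y of strip_carton in the frame of notebook between -0.055 and 0.055 m and z of strip_carton in the frame of notebook below 0.019 m and angle between strip_carton's own z axis and vertical below 0.15 rad and contact force between the fingers and strip_carton below 0.1 N), for 0.2 s.
2. the lid stands at 110 degrees (within 6), let go (value of joint display_lid between 1.815 and 2.025 rad and contact force between each of the arm, the fingers and field_balance below 0.1 N), for 0.3 s.
3. the flask stands on the pan (horizontal distance between flask and balance_pan below 0.02 m and z of flask in the frame of balance_pan between -0.004 and 0.004 m and angle between flask's own z axis and vertical below 0.1 rad), for 0.2 s.
At the end, for the whole second after the job is handed in: the carton lies flat on the notebook, its centre within 80 mm along and 55 mm across the cover's centre; the lid stands by itself at 110 degrees, within 6; the flask stands upright and still on the pan, its axis within 20 mm of the pan's centre (all of step 3 and x of strip_carton in the frame of notebook between -0.08 and 0.08 m and y of strip_carton in the frame of notebook between -0.055 and 0.055 m and z of strip_carton in the frame of notebook between 0.011 and 0.019 m and angle between strip_carton's own z axis and vertical below 0.15 rad and value of joint display_lid between 1.815 and 2.025 rad and linear speed of flask below 0.02 m/s); the robot touches nothing.
It fails at once if another vessel is shifted more than 30 mm or knocked over (distance of any of small_beaker, plastic_bottle, dropper_bottle, cylinder from where it was at the start of the episode above 0.03 m or angle between any of small_beaker, plastic_bottle, dropper_bottle, cylinder's own z axis and vertical above 0.5 rad).
It fails at once if the flask is tipped beyond 40 degrees (angle between flask's own z axis and vertical above 0.7 rad).
It fails at once if the flask is banged on the balance (over 30 N) (contact force between flask and field_balance above 30 N).
It also fails if it takes over 69 s, if anything falls off the work surface, if the arm or the gripper's body presses on something with over 40 N, if the wrist force passes 120 N, or if a joint passes its speed limit or range.

## Robot

A 6-joint arm with a two-finger parallel gripper is mounted at the origin on a cart in front of the work surface, level with it; the furniture and walls round the work are solid. World frame = base frame: x ahead of the robot, y to its left, z up, the work surface at z = 0. Lengths are in mm, angles in rad, forces in N, time in s.
With the tool pointing down it reaches from about 225 to 875 mm from the base axis. Payload 3.4 kg.
Tool frame: the origin (TCP) lies at the very end of the fingers, on their centre line; the grasp point (between the pads) lies 19 mm behind it; z points along the fingers, y is the line along which they close (so a half turn about z gives the same grasp; the last joint's range is limited). The gripper opens to 85 mm and grips with 20 to 120 N. Pads are 22 mm wide; open, the fingers measure 114 mm over their backs; the gripper's body (76 mm by 85 mm) begins 54 mm behind the grasp point. The pads swing forward as they close: fully open they stand 13 mm farther back than shut.
Start: joints at [-1.331, 0.276, 1.505, -0, 1.361, -0.121], TCP at [202.989, -538.013, 231.328] pointing down, gripper open.
Joint ranges: [-2.89, 2.89], [-0.75, 2.08], [0.22, 2.7], [-1.18, 4.32], [0.11, 2.71], [-2.7, 2.7]. Speed limits (rad/s): [2.57, 2.57, 3.14, 3.14, 3.14, 3.14].

## Interface

Orientations are given as [roll, pitch, yaw] about the fixed x, y, z axes, in that order (R = Rz(yaw) Ry(pitch) Rx(roll)).
In Python, from cell import manip gives the robot as it stands. The module is installed in compiled form; this text tells all that it offers.
- The arm moves only by the tool jog_arm, never from a script. Its argument "commands" is a list of rows, each a list of 2 entries, a list of its own where there are three numbers: the shift along the tool's x, y, z in mm, then the turn about the tool's z in rad. In form: [[[dx, dy, dz], spin], ...]. A call has 1 to 10 rows; each row shifts and turns the commanded pose from where the row before left it, along the tool's axes as they then stand; what a row does not reach is not made up. A row lasts 1/12 s, in which the tool goes at most 41.7 mm and 7.16 degrees, less where a joint would pass 70% of its speed; a pose out of reach is approached as far as the arm can. A call is refused whole if a number of a shift passes 41.7 or a number of a turn 0.125, either way. A call with a gripper value outside its range is refused whole. "gripper" is the closure, from -1 (fully open) to 1 (shut), set as the call begins (left out, the last holds). The fingers move at their own pace and stop on an object; "newtons" is the grip in N (left out, the last holds). Time passes only in rows, so rows that do not move let the fingers close. It gives the time, the measured TCP pose, the force, the opening and the grip force at its end, in the units of the state.
- manip.get_state(): the state, without advancing time (a new reading comes with each control period).
- manip.capture(name): name is "side" or "top" or "wrist"; returns a dict with "img" (420x560x3 uint8, red, green, blue), "fx", "fy", "cx", "cy" (pixels), "xyz" and "attitude" of the camera in the world. Camera axes: x right, y down, z forward; pixel columns grow to the right and rows downward; lengths in mm; the calibration is good to about 2 mm. A picture is of the moment at which its call begins. There is no depth.
- manip.hand_in(): hands the job in; it is judged then, once.
Trained networks look in a picture, given as the dict that the camera call returned (one of the last four; its "shot" number tells which), for a name from the list of things; names that differ only in an ending like _2 or _b are one class to them, and where a whole thing is asked for, a point or a joint stands for the part that bears it (a point fixed in the world has none). Each returns a list of dicts, best first, with "confidence" (0 to 1); they miss things now and then, are a little off and sometimes report something else, mostly with a low value. They report only what shows in the picture. A call takes as long as a camera call. They do not tell look-alikes from the thing itself.
- manip.recognise(picture, label): "centre" ([x, y, z] in mm, in world coordinates, good to about 4 mm: the middle of the surface that is visible of it).
- manip.pinpoint(picture, label): "centre" ([x, y, z] in mm, in world coordinates, good to about 4 mm: a listed point, or the origin of a listed thing).
The state is a dict: "time_s": time; "joints": joint angles; "dq": joint speeds; "tau": joint torques, N m; "ee_pos": TCP position; "tool_rot": TCP orientation; "wrist_force": force on the tool from outside, world axes, zero at the start; "wrist_torque": the same for the moment, N m; "gripper_width": finger opening in mm; "finger_force": force on a finger pad.
Only numpy, scipy, OpenCV 4.12 (cv2) and the standard library are available. Lean on these libraries where they do the work, as an engineer would, in place of code of your own. Each camera call takes 0.05 s, during which the arm holds its last target. There are 200 camera calls.

## Working session

There is one attempt and no reset: what is moved stays moved. The work goes in short steps, Python scripts to look and compute and a tool call to move; the robot and the scene stay as the last step left them, time stands still between calls to the robot, and variables do not carry over. Pictures are saved under pics/ and viewed, at most 12 in all, crops included, and the job is handed in when it is done.

Besides the shell and the picture viewer there is one more tool, called after "Call:" as name(argument=value, ...) on one line, values as JSON. jog_arm: Moves the arm, as the interface text tells. Its arguments: {"type":"object","properties":{"commands":{"type":"array"},"gripper":{"type":"number"},"newtons":{"type":"number"}},"required":["commands"]}

```bash
mkdir -p pics; cat > h.py <<'E'
from cell import manip
import numpy as np, cv2
def save(p,n): cv2.imwrite(f'pics/{n}.png', cv2.cvtColor(p['img'],cv2.COLOR_RGB2BGR))
E
python3 - <<'E'
from h import *
s=manip.get_state(); print(s['ee_pos'],s['tool_rot'],s['gripper_width'],s['time_s'])
ps={n:manip.capture(n) for n in('side','top')}
for n,p in ps.items():
    save(p,n); print(n,p['xyz'],p['attitude'],p['fx'],p['cx'],p['cy'])
    for l in ['field_balance','lid_hinge','lid_handle','balance_pan','strip_carton','notebook','flask','stand_2','small_beaker','plastic_bottle','dropper_bottle','cylinder']:
        print(l,[(np.round(d['centre']).tolist(),round(d['confidence'],2)) for d in manip.pinpoint(p,l)])
E
```

```text
[ 202.85867312 -537.46036766  230.43510487] [-3.13975042e+00 -2.18233182e-04  3.60815285e-01] 85.58742683949639 0.0
side [-639.73634666  -34.35707052 1153.49920532] [-2.32599375 -0.00556838 -1.61110145] 473.3870538566618 278.07868249970863 215.33637665742043
field_balance [([564.0, 61.0, 2.0], 0.79)]
lid_hinge [([631.0, 78.0, 58.0], 0.85), ([714.0, -234.0, -3.0], 0.45)]
lid_handle [([451.0, 34.0, 62.0], 0.69), ([570.0, 26.0, 73.0], 0.47)]
balance_pan [([568.0, 64.0, 51.0], 0.69)]
strip_carton [([571.0, 26.0, 70.0], 0.64)]
notebook [([457.0, 392.0, 1.0], 0.67)]
flask [([541.0, -318.0, 8.0], 0.75), ([344.0, -573.0, 2.0], 0.74), ([688.0, -415.0, -4.0], 0.63)]
stand_2 [([716.0, -236.0, -4.0], 0.92), ([630.0, 77.0, 60.0], 0.73), ([571.0, 26.0, 70.0], 0.73)]
small_beaker [([567.0, -217.0, -0.0], 0.69), ([716.0, -234.0, -4.0], 0.52)]
plastic_bottle [([452.0, -309.0, -2.0], 0.89)]
dropper_bottle [([458.0, -208.0, 5.0], 0.51)]
cylinder [([497.0, -417.0, 2.0], 0.65)]
top [ 439.43437771  -88.97543929 1579.2291103 ] [-3.08944496 -0.00420571 -1.59593895] 424.67630458622256 284.50080789025503 205.7499526038146
field_balance [([556.0, 63.0, 0.0], 0.74)]
lid_hinge [([626.0, 78.0, 55.0], 0.84)]
lid_handle [([451.0, 41.0, 61.0], 0.96)]
balance_pan [([568.0, 65.0, 51.0], 0.72), ([452.0, 39.0, 64.0], 0.57)]
strip_carton [([570.0, 24.0, 69.0], 0.82)]
notebook [([456.0, 389.0, -3.0], 0.97)]
flask [([346.0, -571.0, -2.0], 0.72), ([694.0, -414.0, -2.0], 0.71), ([540.0, -318.0, 3.0], 0.62), ([450.0, 39.0, 64.0], 0.28)]
stand_2 [([716.0, -233.0, -2.0], 0.65)]
small_beaker [([569.0, -215.0, 2.0], 0.77)]
plastic_bottle [([455.0, -310.0, 3.0], 0.81), ([453.0, 390.0, -2.0], 0.61)]
dropper_bottle [([457.0, -213.0, 0.0], 0.57)]
cylinder [([498.0, -416.0, -2.0], 0.61)]
```

View pics/side.png

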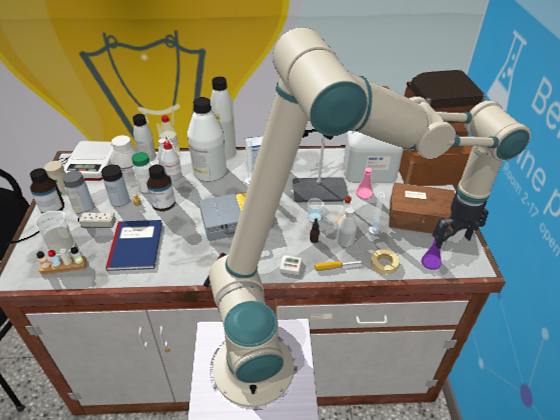

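View pics/top.png

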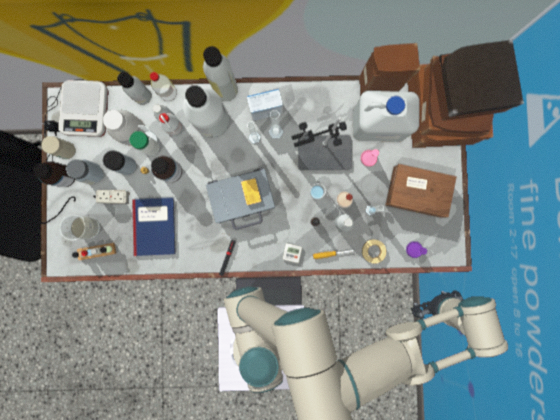

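```bash
python3 - <<'E'
import cv2,numpy as np
a=cv2.imread('pics/side.png')[150:280,280:480]; b=cv2.imread('pics/top.png')
c=cv2.resize(a,(800,520),interpolation=2)[:, :]
t1=b[105:265,200:400]
cv2.imwrite('pics/c1.png',cv2.resize(a,(800,520),interpolation=2))
cv2.imwrite('pics/c2.png',cv2.resize(t1,(750,600),interpolation=2))
E
```

```text
(no output)
```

View pics/c1.png

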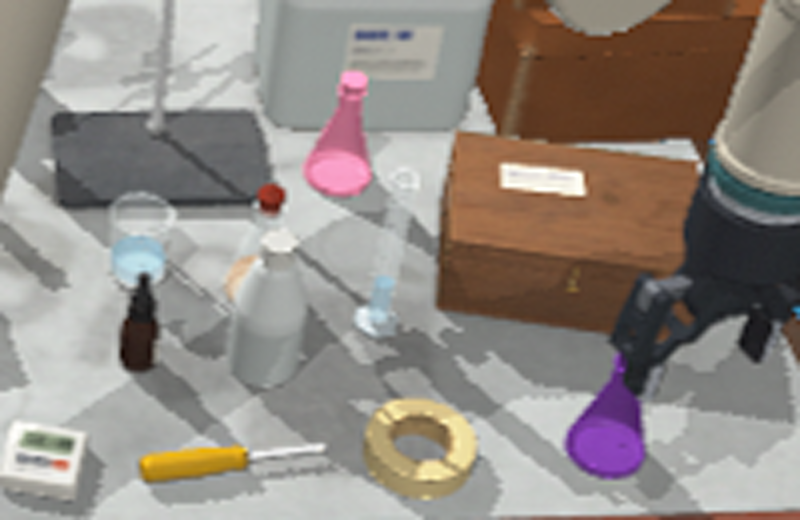

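View pics/c2.png

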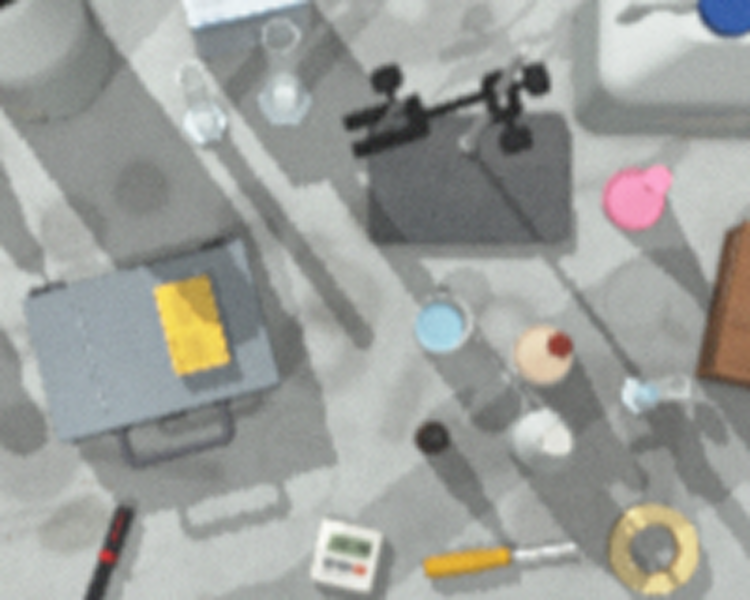

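```bash
cat >> h.py <<'E'
from scipy.spatial.transform import Rotation as Ro
def toz(p,uv,z):
    uv=np.atleast_2d(uv).astype(float)
    d=np.c_[(uv[:,0]-p['cx'])/p['fx'],(uv[:,1]-p['cy'])/p['fy'],np.ones(len(uv))]@Ro.from_euler('xyz',p['attitude']).as_matrix().T
    o=np.array(p['xyz']); return o+d*((z-o[2])/d[:,2])[:,None]
def rect(p,mask,z):
    n,l,st,_=cv2.connectedComponentsWithStats(mask.astype(np.uint8)); i=1+np.argmax(st[1:,4])
    v,u=np.nonzero(l==i); P=toz(p,np.c_[u,v],z)[:,:2].astype(np.float32)
    (c,s,a)=cv2.minAreaRect(P); return np.round(P.mean(0),1),np.round(c,1),np.round(s,1),round(float(np.radians(a)),3),len(u)
def st():
    s=manip.get_state(); print('t',round(s['time_s'],2),'tcp',np.round(s['ee_pos'],1),'rpy',np.round(s['tool_rot'],3),'w',round(s['gripper_width'],1),'F',np.round(s['wrist_force'],1),'j',np.round(s['joints'],2)); return s
E
python3 - <<'E'
from h import *
p=manip.capture('top'); s=manip.capture('side')
h=lambda p:cv2.cvtColor(p['img'],cv2.COLOR_RGB2HSV)
H=h(p); m=(H[...,0]>18)&(H[...,0]<32)&(H[...,1]>150)&(H[...,2]>120); m[:,:230]=0;m[:,270:]=0;m[:170]=0;m[210:]=0
print('carton',rect(p,m,86))
m=(H[...,0]>105)&(H[...,0]<128)&(H[...,1]>120); m[:190]=0; m[:, :125]=0;m[:,185:]=0
print('notebook(blue)',rect(p,m,15))
H2=h(p); print('lid hsv',H[200,225],H[215,225], 'bench',H[230,200])
# lid mask: floodfill
im=cv2.cvtColor(p['img'],cv2.COLOR_RGB2BGR); 
print('lid corners by eye',toz(p,[[200+27/3.75,105+295/3.75],[200+240/3.75,105+240/3.75],[200+280/3.75,105+383/3.75],[200+62/3.75,105+441/3.75]],70).round(1).tolist())
print('bar ends',toz(p,[[200+132/3.75,105+463/3.75],[200+232/3.75,105+437/3.75]],63).round(1).tolist())
print('jug base side', toz(s,[[210,178],[226,170],[188,170]],0).round())
M=(H[...,0]<25)|(H[...,0]>160); v=p['img'].astype(int)
m=(v[...,0]-v[...,1]>70)&(v[...,2]<110); m[:185]=0;m[210:]=0;m[:,335:]&=True;m[:,:335]=0;m[:,355:]=0
r=np.argwhere(m); print('stopper top px',r.mean(0),len(r),toz(p,[r[:,::-1].mean(0)],115).round(1))
v=s['img'].astype(int); m=(v[...,0]-v[...,1]>70)&(v[...,2]<110); a,b=150+175//4,150+215//4; m[:a]=0;m[b:]=0;m[:,:342]=0;m[:,352:]=0
r=np.argwhere(m); print('stopper side px',r.mean(0),len(r),toz(s,[r[:,::-1].mean(0)],110).round(1))
E
```

```text
carton (array([571.7,  20.3], dtype=float32), array([571.4,  20.1]), array([78.7, 46.6]), 0.268, 279)
notebook(blue) (array([424.9, 394.3], dtype=float32), array([420.7, 381.3]), array([123.6, 131.5]), 0.07, 524)
lid hsv [ 99  29 176] [ 98  25 181] bench [ 55   9 178]
lid corners by eye [[603.7, 176.3, 70.0], [651.3, -27.4, 70.0], [514.0, -62.2, 70.0], [464.2, 145.3, 70.0]]
bar ends [[441.7, 80.3, 63.0], [464.0, -15.2, 63.0]]
jug base side [[804. 165.   0.]
 [853. 105.   0.]
 [858. 255.   0.]]
stopper top px [196.36363636 348.        ] 11 [[ 542.7 -317.4  115. ]]
stopper side px [198.125      347.33333333] 24 [[ 543.7 -320.   110. ]]
```

Call:
jog_arm(commands=[[[15,-10,-3],0],[[27,-20,-3],0],[[30,-22,-3],0],[[30,-22,-3],0],[[30,-22,-3],0],[[30,-22,-3],0],[[30,-22,-3],0],[[30,-22,-3],0],[[30,-22,-3],0],[[30,-22,-3],0]])

```text
time_s: 2.23
ee_pos: [394.7, -243.1, 261.8]
tool_rot: [3.141, -0.001, 0.361]
wrist_force: [0.5, -0.5, -0.5]
gripper_width: 85.5
finger_force: 0.0
```

Call:
jog_arm(commands=[[[30,-22,0],0],[[30,-22,0],0],[[30,-22,0],0],[[30,-22,0],0],[[30,-22,0],0],[[30,-22,0],0],[[30,-22,0],0],[[30,-22,0],0.1],[[20,-13,0],0],[[0,0,0],0]])

```text
time_s: 3.07
ee_pos: [574.8, 26.2, 261.0]
tool_rot: [-3.139, -0.003, 0.266]
wrist_force: [0.4, -0.7, -0.2]
gripper_width: 85.1
finger_force: 0.0
```

```bash
python3 - <<'E'
from h import *
st(); p=manip.capture('wrist'); save(p,'w1'); print(p['xyz'],p['attitude'],p['fx'])
for l in ['field_balance','lid_hinge','lid_handle','strip_carton','notebook']:
    print(l,[(np.round(d['centre'],1).tolist(),round(d['confidence'],2)) for d in manip.pinpoint(p,l)])
H=cv2.cvtColor(p['img'],cv2.COLOR_RGB2HSV); m=(H[...,0]>18)&(H[...,0]<32)&(H[...,1]>150)&(H[...,2]>100)
print('carton',rect(p,m,86))
E
```

```text
t 3.07 tcp [574.8  26.2 261. ] rpy [-3.139e+00 -3.000e-03  2.660e-01] w 85.1 F [ 0.4 -0.7 -0.2] j [-0.08  0.26  1.45  0.    1.43  1.23]
[639.98177513  42.77657914 403.72506195] [ 2.87673088e+00  1.69019266e-03 -1.30431298e+00] 308.7163446514396
field_balance [([556.7, 60.7, 1.8], 0.63)]
lid_hinge [([628.4, 81.1, 56.5], 0.89)]
lid_handle [([454.7, 33.8, 62.7], 0.89)]
strip_carton [([567.5, 19.7, 71.0], 0.55)]
notebook []
carton (array([572.3,  20.6], dtype=float32), array([570.9,  20.2]), array([83.6, 50.8]), 0.238, 3714)
```

View pics/w1.png

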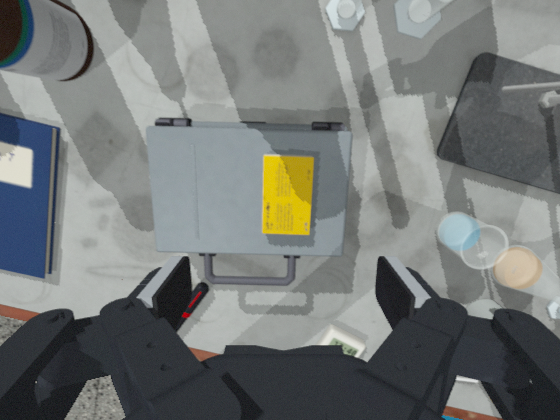

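Call:
jog_arm(commands=[[[-5,5,20],0.027],[[0,0,35],0],[[0,0,35],0],[[0,0,35],0],[[0,0,30],0],[[0,0,20],0],[[0,0,10],0],[[0,0,4],0],[[0,0,0],0]])

```text
time_s: 4.12
ee_pos: [568.8, 14.6, 72.2]
tool_rot: [-3.142, 0.0, 0.233]
wrist_force: [-0.2, -0.6, 0.3]
gripper_width: 85.3
finger_force: 0.0
```

```bash
python3 - <<'E'
from h import *
im=cv2.imread('pics/w1.png'); g=im.max(2)
class P(dict):pass
p=dict(xyz=[639.98,42.78,403.73],attitude=[2.8767309,.0016902,-1.304313],fx=308.716,fy=308.716,cx=manip.capture('wrist')['cx'],cy=0)
w=manip.capture('wrist'); p['cx'],p['cy'],p['fy']=w['cx'],w['cy'],w['fy']
for u in (225,250,275):
    c=g[262:300,u]; r=np.nonzero(c<95)[0]; print(u,c.tolist(), toz(p,[[u,262+r.mean()]],63).round(1) if len(r) else '')
r=g[268,190:315]; print('cols',(np.nonzero(r<95)[0]+190).tolist())
print('corners',toz(p,[[150,126],[351,127],[346,255],[155,251]],70).round(1).tolist())
E
```

```text
225 [133, 136, 140, 145, 143, 148, 146, 144, 145, 142, 145, 144, 145, 135, 106, 102, 115, 124, 124, 116, 109, 96, 122, 145, 151, 150, 149, 154, 160, 181, 186, 187, 185, 185, 184, 185, 186, 186] 
250 [129, 128, 127, 127, 130, 127, 127, 126, 126, 125, 125, 130, 130, 134, 119, 98, 106, 116, 123, 118, 113, 106, 99, 135, 147, 145, 147, 145, 146, 150, 163, 177, 179, 178, 179, 180, 180, 178] 
275 [144, 143, 142, 140, 143, 140, 141, 138, 134, 136, 136, 134, 132, 130, 128, 104, 100, 108, 119, 122, 117, 109, 99, 116, 137, 143, 143, 145, 146, 153, 171, 181, 182, 183, 183, 184, 182, 183] 
cols [210, 211, 293, 294]
corners [[602.1, 177.3, 70.0], [656.4, -25.6, 70.0], [517.7, -66.0, 70.0], [463.8, 150.0, 70.0]]
```

Call:
jog_arm(commands=[[[3,-5,0],0],[[0,0,0],0],[[0,0,0],0]])

```text
time_s: 4.47
ee_pos: [571.5, 21.2, 73.4]
tool_rot: [3.141, -0.002, 0.234]
wrist_force: [0.4, -0.1, 0.3]
gripper_width: 85.5
finger_force: 0.0
```

Call:
jog_arm(commands=[[[0,0,0],0],[[0,0,0],0],[[0,0,0],0],[[0,0,0],0],[[0,0,0],0],[[0,0,0],0]], gripper=1, newtons=25)

```text
time_s: 4.97
ee_pos: [570.8, 20.9, 72.6]
tool_rot: [3.142, -0.0, 0.234]
wrist_force: [-0.8, 0.0, 4.0]
gripper_width: 51.7
finger_force: 26.8
```

Call:
jog_arm(commands=[[[0,0,-15],0],[[0,0,-30],0],[[0,-10,-35],0],[[-2,-25,-20],0],[[-2,-35,0],0],[[-2,-35,0],0],[[-2,-35,0],0],[[-2,-35,0],0],[[-2,-35,0],0],[[-2,-35,0],0]])

```text
time_s: 5.8
ee_pos: [499.4, 257.2, 171.9]
tool_rot: [3.141, 0.0, 0.234]
wrist_force: [0.8, 0.2, -0.8]
gripper_width: 51.5
finger_force: 26.5
```

Call:
jog_arm(commands=[[[-2,-35,0],0],[[-2,-35,0],0],[[-2,-35,0],0],[[-2,-25,0],0],[[-2,-10,0],0],[[0,0,0],0]])

```text
time_s: 6.3
ee_pos: [456.9, 391.5, 171.6]
tool_rot: [3.142, 0.001, 0.237]
wrist_force: [0.2, -0.4, -0.2]
gripper_width: 51.5
finger_force: 26.5
```

```bash
python3 - <<'E'
from h import *
st(); p=manip.capture('top'); q=manip.capture('side'); 
for n,P in(('top',p),('side',q)):
  for l in ['notebook','strip_carton','lid_handle','lid_hinge','field_balance']:
    print(n,l,[(np.round(d['centre'],1).tolist(),round(d['confidence'],2)) for d in manip.pinpoint(P,l)])
w=manip.capture('wrist'); save(w,'w2')
print('notebook',[(np.round(d['centre'],1).tolist(),round(d['confidence'],2)) for d in manip.pinpoint(w,'notebook')])
E
```

```text
t 6.3 tcp [456.9 391.5 171.6] rpy [3.142e+00 1.000e-03 2.370e-01] w 51.5 F [ 0.2 -0.4 -0.2] j [0.59 0.35 1.54 0.   1.25 1.93]
top notebook [([455.9, 386.9, -2.1], 0.72)]
top strip_carton [([455.6, 393.8, 165.3], 0.79), ([568.9, 64.1, 50.1], 0.65), ([570.3, -222.1, 0.9], 0.38)]
top lid_handle [([451.7, 39.5, 61.5], 0.63)]
top lid_hinge [([627.1, 81.0, 55.5], 0.84)]
top field_balance [([558.3, 60.5, -2.0], 0.91)]
side notebook []
side strip_carton [([560.5, 65.2, 3.3], 0.19)]
side lid_handle [([451.1, 35.2, 62.5], 0.63)]
side lid_hinge [([630.0, 79.0, 57.8], 0.62)]
side field_balance [([560.0, 62.7, 1.4], 0.77)]
notebook []
```

View pics/w2.png

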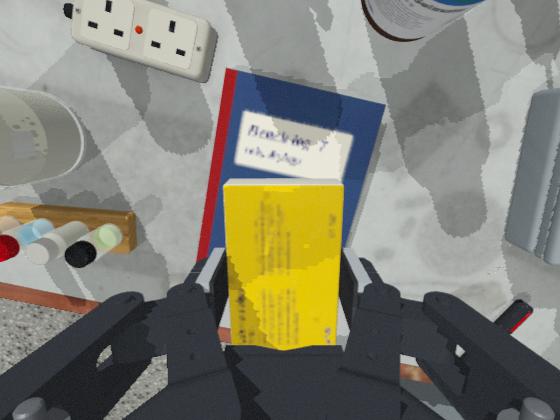

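Call:
jog_arm(commands=[[[0,0,20],0.1],[[0,0,35],0.1],[[0,0,35],0],[[0,0,30],0],[[0,0,20],0],[[0,0,8],0],[[0,0,3],0],[[0,0,2],0],[[0,0,0],0]])

```text
time_s: 7.75
ee_pos: [459.1, 390.4, 20.3]
tool_rot: [-3.141, -0.002, 0.034]
wrist_force: [-0.4, -1.1, -1.1]
gripper_width: 51.6
finger_force: 26.5
```

Call:
jog_arm(commands=[[[0,0,0],0],[[0,0,0],0],[[0,0,0],0],[[0,0,0],0],[[0,0,-10],0],[[0,0,-25],0],[[0,0,-35],0],[[0,0,-35],0],[[0,0,-35],0],[[0,0,-20],0]], gripper=-1)

```text
time_s: 8.58
ee_pos: [459.6, 390.8, 184.6]
tool_rot: [-3.138, -0.006, 0.034]
wrist_force: [1.0, 0.3, 0.3]
gripper_width: 85.3
finger_force: 0.0
```

```bash
python3 - <<'E'
from h import *
st(); w=manip.capture('wrist'); save(w,'w3')
H=cv2.cvtColor(w['img'],cv2.COLOR_RGB2HSV); m=(H[...,0]>18)&(H[...,0]<32)&(H[...,1]>150)&(H[...,2]>100)
print('carton',rect(w,m,31))
m2=(H[...,0]>105)&(H[...,0]<128)&(H[...,1]>120)
print('nb', rect(w,m2,15))
E
```

```text
t 8.58 tcp [459.6 390.8 184.6] rpy [-3.138 -0.006  0.034] w 85.3 F [1.  0.3 0.3] j [ 0.59  0.34  1.52 -0.    1.27  2.13]
carton (array([461.1, 389.5], dtype=float32), array([459.1, 389.2]), array([83.7, 51.4]), 0.036, 4320)
nb (array([456.2, 379.9], dtype=float32), array([457.2, 383.2]), array([208.9, 137.7]), 0.021, 16919)
```

Call:
jog_arm(commands=[[[0,0,-10],-0.118],[[0,0,-10],-0.118],[[0,0,0],-0.118],[[0,0,0],-0.118],[[0,0,0],-0.118],[[0,0,0],-0.118],[[0,0,0],-0.118],[[0,0,0],-0.118],[[0,0,0],-0.118],[[0,0,0],-0.118]], gripper=0.4)

```text
time_s: 9.47
ee_pos: [458.0, 389.7, 199.8]
tool_rot: [3.141, -0.0, 1.22]
wrist_force: [0.1, 0.4, -0.8]
gripper_width: 25.6
finger_force: 0.0
```

Call:
jog_arm(commands=[[[0,0,0],-0.118],[[0,0,0],-0.118],[[0,0,0],-0.118],[[0,0,0],-0.118],[[0,0,0],-0.118],[[0,0,0],0]])

```text
time_s: 9.97
ee_pos: [458.0, 389.7, 199.8]
tool_rot: [3.141, -0.0, 1.806]
wrist_force: [0.3, 0.3, 0.9]
gripper_width: 25.6
finger_force: 0.0
```

Call:
jog_arm(commands=[[[-20,-5,0],0],[[-38,-10,0],0],[[-38,-10,0],0],[[-38,-10,0],0],[[-38,-10,0],0],[[-38,-10,0],0],[[-38,-10,0],0],[[-38,-10,0],0],[[-38,-10,0],0],[[-20,-5,0],0]])

```text
time_s: 10.8
ee_pos: [449.4, 30.8, 199.8]
tool_rot: [3.141, 0.002, 1.798]
wrist_force: [0.2, 1.0, -0.4]
gripper_width: 25.7
finger_force: 0.0
```

```bash
python3 - <<'E'
from h import *
manip.capture('wrist');manip.capture('wrist');st(); p=manip.capture('wrist'); save(p,'w4'); print(p['xyz'],p['attitude'],p['cx'],p['cy'])
for l in ['field_balance','lid_hinge','lid_handle','strip_carton','notebook']:
    print(l,[(np.round(d['centre'],1).tolist(),round(d['confidence'],2)) for d in manip.pinpoint(p,l)])
E
```

```text
t 10.9 tcp [449.9  31.3 199.8] rpy [3.141e+00 2.000e-03 1.796e+00] w 25.7 F [ 0.3 -0.5 -0.2] j [-0.08  0.11  1.8  -0.    1.23 -0.31]
[435.84014607  96.16718113 342.23506766] [ 2.87197350e+00 -6.64471789e-04  2.26229392e-01] 283.16548043697344 208.60813799606663
field_balance [([560.7, 61.8, -0.4], 0.89)]
lid_hinge [([626.6, 82.4, 54.1], 0.84)]
lid_handle [([453.0, 30.6, 59.9], 0.69), ([576.7, 62.8, 45.2], 0.36)]
strip_carton []
notebook []
```

View pics/w4.png

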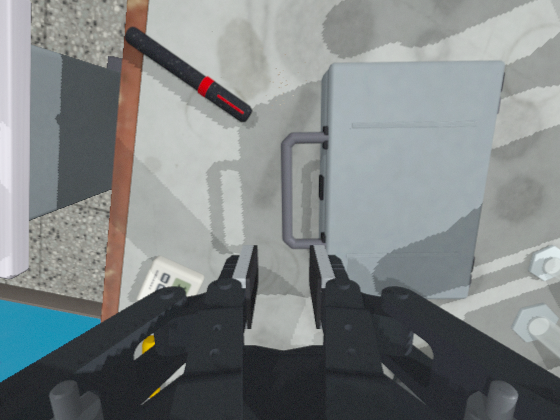

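```bash
python3 - <<'E'
from h import *
im=cv2.imread('pics/w4.png'); g=im.max(2).astype(int)
p=dict(xyz=[435.84,96.167,342.235],attitude=[2.8719735,-.00066447,.22622939],cx=283.165,cy=208.608,fx=308.716,fy=308.716)
for v in (150,160,190,220,230):
    print(v,g[v,278:300].tolist())
for v,u in ((133,288),(190,288),(247,290)): print(toz(p,[[u,v]],63).round(1))
print('lid rear/front corners', toz(p,[[331,65],[503,62],[468,298],[330,248]],70).round(1).tolist())
print(toz(p,[[470,262]],70))
E
```

```text
150 [145, 145, 128, 87, 95, 100, 109, 118, 122, 128, 130, 126, 121, 121, 138, 149, 150, 152, 153, 153, 155, 157]
160 [144, 144, 130, 97, 92, 100, 110, 115, 124, 125, 133, 125, 122, 122, 141, 155, 155, 158, 160, 159, 158, 158]
190 [151, 152, 149, 121, 91, 94, 101, 113, 120, 124, 130, 127, 123, 126, 142, 162, 161, 162, 163, 163, 162, 161]
220 [160, 160, 162, 145, 96, 94, 101, 112, 119, 123, 129, 125, 127, 122, 137, 157, 155, 157, 157, 160, 163, 161]
230 [161, 161, 159, 147, 106, 91, 100, 109, 117, 122, 126, 127, 126, 123, 134, 159, 156, 157, 159, 159, 159, 158]
[[442.   89.1  63. ]]
[[453.7  39.4  63. ]]
[[468.5 -15.2  63. ]]
lid rear/front corners [[463.6, 149.3, 70.0], [598.6, 182.7, 70.0], [652.8, -25.8, 70.0], [504.9, -4.9, 70.0]]
[[639.85593247  11.25512401  70.        ]]
```

Call:
jog_arm(commands=[[[4,4,10],-0.015],[[0,0,25],0],[[0,0,30],0],[[0,0,30],0],[[0,0,25],0],[[0,0,15],0],[[0,0,10],0],[[0,0,5],0],[[0,0,4],0],[[0,0,0],0]])

```text
time_s: 12.03
ee_pos: [452.8, 39.7, 44.6]
tool_rot: [-3.141, -0.0, 1.82]
wrist_force: [0.5, 0.3, -0.2]
gripper_width: 25.6
finger_force: 0.0
```

Call:
jog_arm(commands=[[[0,0,0],0],[[0,0,0],0],[[0,0,0],0],[[0,0,0],0],[[0,0,0],0]], gripper=1, newtons=25)

```text
time_s: 12.45
ee_pos: [451.1, 38.9, 45.5]
tool_rot: [-3.138, -0.0, 1.819]
wrist_force: [-5.3, -2.7, 1.8]
gripper_width: 9.0
finger_force: 24.5
```

```bash
python3 - <<'E'
from h import *
st(); 
E
```

```text
t 12.45 tcp [451.1  38.9  45.5] rpy [-3.138 -0.     1.819] w 9.0 F [-5.3 -2.7  1.8] j [-0.07  0.29  2.03 -0.    0.83 -0.31]
```

```bash
python3 - <<'E'
import numpy as np
th=np.r_[0,.03,np.arange(.09,1.8,.08),1.83,1.88,1.91,1.925]; f=th+.0385
s=np.round(182.1*np.array([-np.cos(f),-np.sin(f)])).T; s-=s[0]
print(len(th)-1,[[0,int(a),int(b)] for a,b in np.diff(s,axis=0)])
E
```

```text
27 [[0, 0, -5], [0, 1, -11], [0, 3, -15], [0, 3, -14], [0, 5, -14], [0, 6, -13], [0, 7, -13], [0, 8, -12], [0, 8, -12], [0, 10, -11], [0, 11, -10], [0, 11, -9], [0, 12, -8], [0, 13, -7], [0, 13, -7], [0, 13, -5], [0, 14, -4], [0, 15, -3], [0, 14, -1], [0, 15, -1], [0, 14, 0], [0, 15, 2], [0, 14, 3], [0, 10, 3], [0, 9, 3], [0, 5, 2], [0, 3, 1]]
```

Call:
jog_arm(commands=[[[0,0,-5],0],[[0,1,-11],0],[[0,3,-15],0],[[0,3,-14],0],[[0,5,-14],0],[[0,6,-13],0],[[0,7,-13],0],[[0,8,-12],0]])

```text
time_s: 13.12
ee_pos: [480.8, 46.2, 142.3]
tool_rot: [-3.132, 0.0, 1.82]
wrist_force: [-8.3, -4.7, -2.0]
gripper_width: 9.1
finger_force: 24.4
```

```bash
python3 -c "
from h import *
st()"
```

```text
t 13.12 tcp [480.8  46.2 142.3] rpy [-3.132  0.     1.82 ] w 9.1 F [-8.3 -4.7 -2. ] j [-0.05  0.21  1.83 -0.    1.11 -0.29]
```

Call:
jog_arm(commands=[[[0,8,-12],0],[[0,10,-11],0],[[0,11,-10],0],[[0,11,-9],0],[[0,12,-8],0],[[0,13,-7],0],[[0,13,-7],0],[[0,13,-5],0],[[0,14,-4],0],[[0,15,-3],0]])

```text
time_s: 13.95
ee_pos: [600.5, 75.5, 221.5]
tool_rot: [-3.141, 0.003, 1.819]
wrist_force: [-5.7, -4.0, 3.9]
gripper_width: 9.0
finger_force: 25.6
```

Call:
jog_arm(commands=[[[0,14,-1],0],[[0,15,-1],0],[[0,14,0],0],[[0,15,2],0],[[0,14,3],0],[[0,10,3],0],[[0,9,3],0],[[0,5,2],0],[[0,3,1],0],[[0,0,0],0]])

```text
time_s: 14.78
ee_pos: [699.0, 99.7, 207.0]
tool_rot: [3.139, 0.003, 1.818]
wrist_force: [0.3, -5.8, 1.8]
gripper_width: 9.0
finger_force: 26.1
```

```bash
python3 - <<'E'
from h import *
st(); p=manip.capture('side'); save(p,'s5')
for l in ['lid_hinge','lid_handle','balance_pan','field_balance']:
    print(l,[(np.round(d['centre'],1).tolist(),round(d['confidence'],2)) for d in manip.pinpoint(p,l)])
st()
E
```

```text
t 14.78 tcp [699.   99.7 207. ] rpy [3.139e+00 3.000e-03 1.818e+00] w 9.0 F [ 0.3 -5.8  1.8] j [ 0.04  0.49  1.23 -0.    1.42 -0.2 ]
lid_hinge [([631.3, 77.8, 59.0], 0.57), ([561.3, 58.9, 0.2], 0.2)]
lid_handle [([698.0, 92.1, 224.1], 0.78), ([450.5, -311.0, -0.4], 0.72)]
balance_pan [([569.8, 61.4, 52.8], 0.89), ([541.2, -316.7, 2.6], 0.25)]
field_balance [([562.7, 63.9, -0.5], 0.81)]
t 15.03 tcp [699.   99.7 207. ] rpy [3.138e+00 3.000e-03 1.818e+00] w 8.9 F [ 1.4 -5.3  1. ] j [ 0.04  0.49  1.23 -0.    1.42 -0.2 ]
```

Call:
jog_arm(commands=[[[0,0,0],0],[[0,0,0],0],[[0,0,0],0],[[0,0,-5],0],[[0,0,-15],0],[[0,0,-25],0],[[0,0,-25],0],[[0,0,-15],0],[[0,0,0],0]], gripper=0.3)

```text
time_s: 15.78
ee_pos: [699.1, 101.7, 296.3]
tool_rot: [3.133, 0.001, 1.819]
wrist_force: [0.0, 0.4, 0.9]
gripper_width: 29.4
finger_force: 0.0
```

```bash
python3 - <<'E'
from h import *
st()
for n in ('side','top','wrist'):
  p=manip.capture(n); save(p,n+'6')
  for l in ['lid_hinge','lid_handle','balance_pan','field_balance','flask']:
    print(n,l,[(np.round(d['centre'],1).tolist(),round(d['confidence'],2)) for d in manip.pinpoint(p,l)])
a=cv2.imread('pics/side6.png')[120:260,150:350]; w=cv2.imread('pics/wrist6.png')
cv2.imwrite('pics/m6.png',np.hstack([cv2.resize(a,(400,280)),cv2.resize(w,(373,280))]))
E
```

```text
t 15.78 tcp [699.1 101.7 296.3] rpy [3.133e+00 1.000e-03 1.819e+00] w 29.4 F [0.  0.4 0.9] j [ 0.05  0.45  1.07  0.    1.61 -0.2 ]
side lid_hinge [([630.0, 77.9, 55.4], 0.87), ([566.7, -216.6, 1.9], 0.41)]
side lid_handle [([698.4, 93.7, 225.5], 0.68), ([568.6, -219.3, 2.7], 0.38)]
side balance_pan [([569.6, 65.1, 51.1], 0.97)]
side field_balance [([563.2, 65.7, 1.7], 0.55)]
side flask [([346.6, -572.0, 1.7], 0.97), ([539.9, -315.4, 2.5], 0.69), ([690.9, -414.5, -3.1], 0.57)]
top lid_hinge [([625.7, 80.9, 59.2], 0.8)]
top lid_handle [([700.7, 99.1, 225.3], 0.91)]
top balance_pan [([567.9, 65.8, 50.2], 0.84), ([717.4, -236.6, -5.0], 0.37)]
top field_balance [([558.2, 60.3, -2.2], 0.78)]
top flask [([537.9, -320.1, -1.2], 0.71), ([694.1, -415.3, -3.2], 0.6), ([347.1, -569.5, -2.1], 0.59)]
wrist lid_hinge [([624.7, 81.0, 55.9], 0.67)]
wrist lid_handle [([702.6, 95.1, 225.3], 0.95)]
wrist balance_pan [([573.3, 63.7, 47.8], 0.69)]
wrist field_balance [([558.7, 61.4, -2.6], 0.93), ([567.4, -224.4, -1.1], 0.32)]
wrist flask [([544.1, -318.8, 3.5], 0.39)]
```

View pics/m6.png

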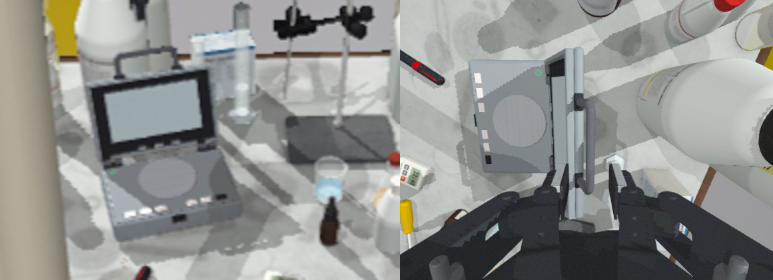

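Call:
jog_arm(commands=[[[2,-15,-5],0.05],[[3,-28,-5],0],[[3,-30,0],0],[[3,-30,0],0],[[3,-30,0],0],[[0,-10,0],0.118],[[0,0,0],0.118],[[0,0,0],0.118],[[0,0,0],0.118],[[0,0,0],0.118]])

```text
time_s: 17.52
ee_pos: [554.2, 85.8, 301.7]
tool_rot: [3.141, -0.0, 1.173]
wrist_force: [-1.6, -0.1, 0.8]
gripper_width: 29.9
finger_force: 0.0
```

Call:
jog_arm(commands=[[[0,0,0],0.118],[[0,0,0],0.118],[[0,0,0],0.118],[[0,0,0],0.118],[[0,0,0],0.118],[[0,0,0],0.118],[[0,0,0],0.118],[[0,0,0],0.118],[[0,0,0],0.118],[[0,0,0],0.118]], gripper=-0.2)

```text
time_s: 18.35
ee_pos: [554.4, 85.8, 301.5]
tool_rot: [3.142, -0.0, -0.007]
wrist_force: [0.5, 0.0, -0.2]
gripper_width: 51.1
finger_force: 0.0
```

Call:
jog_arm(commands=[[[-2,20,0],0],[[-2,35,0],0],[[-2,38,0],0],[[-2,38,0],0],[[-2,38,0],0],[[-2,38,0],0],[[-2,38,0],0],[[0,38,0],0],[[0,38,0],0],[[0,38,10],0]])

```text
time_s: 19.18
ee_pos: [540.5, -275.6, 293.6]
tool_rot: [3.139, -0.004, -0.001]
wrist_force: [1.1, -0.1, -0.4]
gripper_width: 51.3
finger_force: 0.0
```

Call:
jog_arm(commands=[[[0,30,15],0],[[0,15,20],0],[[0,0,15],0],[[0,0,0],0]])

```text
time_s: 19.52
ee_pos: [538.0, -318.3, 237.4]
tool_rot: [-3.137, 0.006, -0.003]
wrist_force: [0.2, 1.2, -0.3]
gripper_width: 51.2
finger_force: 0.0
```

```bash
python3 - <<'E'
from h import *
st(); p=manip.capture('wrist'); save(p,'w7'); print(p['xyz'],p['attitude'])
for l in ['flask','plastic_bottle','small_beaker','cylinder','stand_2']:
    print(l,[(np.round(d['centre'],1).tolist(),round(d['confidence'],2)) for d in manip.pinpoint(p,l)])
v=p['img'].astype(int); m=(v[...,0]-v[...,1]>70)&(v[...,2]<110); n,l,s,c=cv2.connectedComponentsWithStats(m.astype(np.uint8))
for i in range(1,n):
    if s[i,4]>30: print(s[i],c[i].round(1),toz(p,[c[i]],113).round(1))
E
```

```text
t 19.52 tcp [ 538.  -318.3  237.4] rpy [-3.137e+00  6.000e-03 -3.000e-03] w 51.2 F [ 0.2  1.2 -0.3] j [-0.65  0.35  1.38  0.    1.42  0.93]
[ 606.62825456 -319.75341278  379.54594447] [ 2.86845246  0.00398626 -1.57327801]
flask [([694.1, -416.7, -1.1], 0.96), ([346.1, -573.1, -0.9], 0.94), ([542.5, -316.5, 3.9], 0.78)]
plastic_bottle [([452.8, -310.9, 1.0], 0.63)]
small_beaker [([567.6, -220.7, 3.1], 0.58)]
cylinder [([496.1, -414.4, 0.8], 0.81)]
stand_2 [([714.7, -235.6, 2.6], 0.72), ([569.2, -222.1, 2.4], 0.3)]
[273 186  26  25 519] [285.4 198. ] [[ 541.7 -320.5  113. ]]
```

View pics/w7.png

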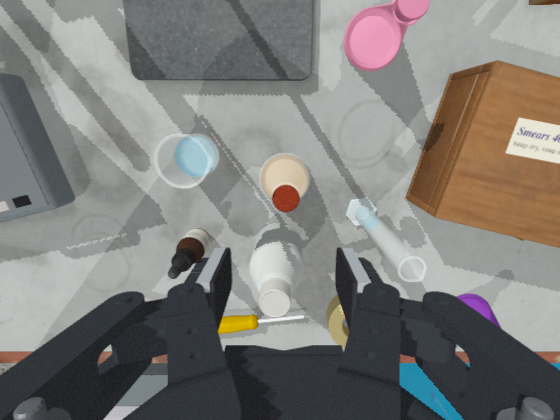

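Call:
jog_arm(commands=[[[3.5,1,10],0],[[0,0,20],0],[[0,0,30],0],[[0,0,30],0],[[0,0,30],0],[[0,0,20],0],[[0,0,12],0],[[0,0,6],0],[[0,0,2],0],[[0,0,0],0]])

```text
time_s: 20.65
ee_pos: [543.8, -319.1, 81.4]
tool_rot: [3.141, -0.0, -0.001]
wrist_force: [-0.0, -0.5, 0.1]
gripper_width: 51.0
finger_force: 0.0
```

```bash
python3 - <<'E'
from h import *
st(); p=manip.capture('wrist')
v=p['img'].astype(int); m=(v[...,0]-v[...,1]>70)&(v[...,2]<110); n,l,s,c=cv2.connectedComponentsWithStats(m.astype(np.uint8))
for i in range(1,n):
    if s[i,4]>30: print(s[i],c[i].round(1),toz(p,[c[i]],113).round(1))
a=p['img']; q=manip.capture('side')['img'][140:260,300:420]
cv2.imwrite('pics/m8.png',cv2.cvtColor(np.hstack([a[:,80:500],cv2.resize(q,(380,420))[:,:]]),cv2.COLOR_RGB2BGR))
E
```

```text
t 20.65 tcp [ 543.8 -319.1   81.4] rpy [ 3.141e+00 -0.000e+00 -1.000e-03] w 51.0 F [-0.  -0.5  0.1] j [-0.64  0.47  1.6  -0.    1.08  0.93]
[ 257  268   58   61 2526] [285.2 300.5] [[ 542.6 -320.6  113. ]]
```

View pics/m8.png

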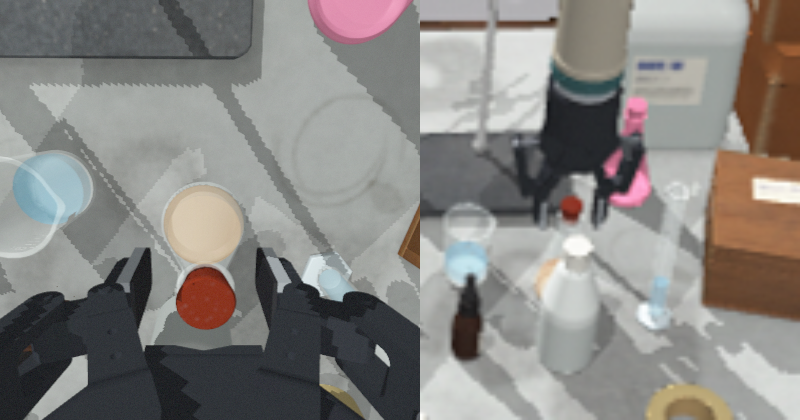

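Call:
jog_arm(commands=[[[-1,1,3],0],[[0,0,2],0],[[0,0,0],0]])

```text
time_s: 21.0
ee_pos: [542.3, -320.2, 76.5]
tool_rot: [3.141, -0.0, -0.001]
wrist_force: [1.1, -0.3, -0.5]
gripper_width: 51.6
finger_force: 0.0
```

Call:
jog_arm(commands=[[[0,0,0],0],[[0,0,0],0],[[0,0,0],0],[[0,0,0],0],[[0,0,0],0],[[0,0,0],0]], gripper=1, newtons=30)

```text
time_s: 21.5
ee_pos: [542.5, -320.1, 76.7]
tool_rot: [3.141, -0.0, -0.001]
wrist_force: [-1.0, 1.3, 4.2]
gripper_width: 32.0
finger_force: 29.7
```

Call:
jog_arm(commands=[[[0,0,-3],0],[[0,0,-10],0],[[0,0,-20],0],[[0,0,-30],0],[[0,0,-30],0],[[0,0,-30],0],[[0,0,-20],0],[[0,0,-7],0],[[0,0,0],0]])

```text
time_s: 22.25
ee_pos: [543.3, -320.9, 228.8]
tool_rot: [3.139, -0.004, -0.001]
wrist_force: [-0.6, 0.2, -1.0]
gripper_width: 31.9
finger_force: 29.3
```

```bash
python3 - <<'E'
from h import *
st(); p=manip.capture('side'); w=manip.capture('wrist'); t=manip.capture('top')
for n,P in (('s',p),('w',w),('t',t)): print(n,[(np.round(d['centre'],1).tolist(),round(d['confidence'],2)) for d in manip.pinpoint(P,'flask')])
a=w['img']; q=p['img'][120:240,300:420]
cv2.imwrite('pics/m9.png',cv2.cvtColor(np.hstack([a[:,80:500],cv2.resize(q,(380,420))[:,:]]),cv2.COLOR_RGB2BGR))
E
```

```text
t 22.25 tcp [ 543.3 -320.9  228.8] rpy [ 3.139e+00 -4.000e-03 -1.000e-03] w 31.9 F [-0.6  0.2 -1. ] j [-0.64  0.36  1.39 -0.    1.39  0.93]
s [([347.1, -572.2, 0.6], 0.93), ([540.4, -320.5, 157.7], 0.78), ([629.7, 78.2, 56.4], 0.7), ([690.4, -415.6, -1.5], 0.66)]
w [([344.9, -575.4, -0.4], 0.88), ([692.6, -415.7, -0.6], 0.63)]
t [([696.5, -414.1, -1.2], 0.54), ([345.5, -571.8, -3.0], 0.52), ([557.9, 63.8, -3.5], 0.47), ([539.8, -316.5, 149.3], 0.43), ([460.7, 390.6, 15.4], 0.2)]
```

View pics/m9.png

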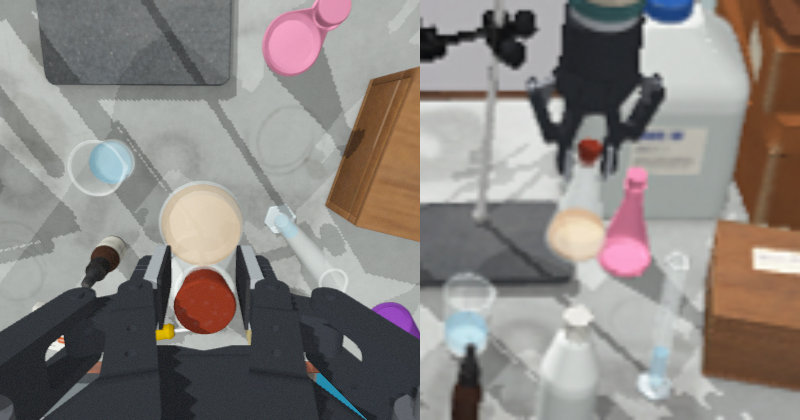

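Call:
jog_arm(commands=[[[1,-8,0],0],[[2,-18,0],0],[[2,-28,0],0],[[2,-30,0],0],[[2,-30,0],0],[[2,-30,0],0],[[2,-30,0],0],[[2,-30,0],0],[[2,-30,0],0],[[2,-30,0],0]])

```text
time_s: 23.38
ee_pos: [561.2, -54.1, 225.8]
tool_rot: [-3.141, 0.001, -0.001]
wrist_force: [1.0, 0.1, -1.0]
gripper_width: 31.9
finger_force: 29.4
```

Call:
jog_arm(commands=[[[2,-30,0],0],[[2,-30,0],0],[[2,-28,0],0],[[2,-20,0],0],[[0,-10,0],0],[[0,-4,0],0],[[0,0,0],0],[[0,0,0],0]])

```text
time_s: 24.05
ee_pos: [569.7, 65.0, 226.1]
tool_rot: [3.141, 0.0, -0.001]
wrist_force: [-0.4, 0.8, -1.0]
gripper_width: 32.1
finger_force: 29.4
```

```bash
python3 - <<'E'
from h import *
st()
for n in ('side','top','wrist'):
  p=manip.capture(n); save(p,n+'10')
  for l in ['balance_pan','flask','lid_handle','lid_hinge']:
    print(n,l,[(np.round(d['centre'],1).tolist(),round(d['confidence'],2)) for d in manip.pinpoint(p,l)])
E
```

```text
t 24.05 tcp [569.7  65.  226.1] rpy [ 3.141e+00  0.000e+00 -1.000e-03] w 32.1 F [-0.4  0.8 -1. ] j [-0.01  0.28  1.52 -0.    1.35  1.57]
side balance_pan [([572.7, 62.8, 52.2], 0.69), ([450.9, -312.6, -2.8], 0.47)]
side flask [([690.8, -413.0, -1.3], 0.85), ([565.9, 68.7, 156.6], 0.74), ([348.6, -575.4, 0.6], 0.72), ([568.2, 65.0, 53.1], 0.46), ([458.8, 391.1, -2.8], 0.38)]
side lid_handle [([702.9, 96.3, 225.2], 0.86)]
side lid_hinge [([631.1, 77.6, 60.5], 0.93)]
top balance_pan [([568.5, 64.9, 50.8], 0.62)]
top flask [([693.8, -412.9, -0.7], 0.69), ([345.9, -569.7, -2.7], 0.68), ([564.5, 68.8, 149.5], 0.55)]
top lid_handle [([699.2, 99.3, 219.6], 0.82)]
top lid_hinge [([629.9, 79.2, 53.4], 0.85)]
wrist balance_pan [([571.2, 65.3, 46.7], 0.84)]
wrist flask [([569.7, 65.8, 153.5], 0.55)]
wrist lid_handle []
wrist lid_hinge [([623.8, 78.9, 54.6], 0.7)]
```

Call:
jog_arm(commands=[[[1.5,1,10],0],[[0,0,22],0],[[0,0,25],0],[[0,0,20],0],[[0,0,10],0],[[0,0,5],0],[[0,0,1],0],[[0,0,0],0],[[0,0,0],0]])

```text
time_s: 25.55
ee_pos: [572.4, 64.8, 134.4]
tool_rot: [3.141, -0.002, -0.001]
wrist_force: [1.1, 0.4, -0.7]
gripper_width: 32.1
finger_force: 29.4
```

Call:
jog_arm(commands=[[[0,0,1],0],[[0,0,1],0],[[0,0,0],0],[[0,0,0],0]])

```text
time_s: 25.88
ee_pos: [571.5, 64.8, 131.6]
tool_rot: [3.141, -0.001, -0.001]
wrist_force: [-0.3, 0.3, -0.7]
gripper_width: 31.8
finger_force: 29.4
```

Call:
jog_arm(commands=[[[0,0,1],0],[[0,0,0],0],[[0,0,1],0],[[0,0,0],0]])

```text
time_s: 26.22
ee_pos: [571.3, 64.8, 129.1]
tool_rot: [3.141, 0.0, -0.001]
wrist_force: [-0.6, 0.4, -0.2]
gripper_width: 32.2
finger_force: 29.4
```

Call:
jog_arm(commands=[[[0,0,0.5],0],[[0,0,0],0],[[0,0,0.5],0],[[0,0,0],0]])

```text
time_s: 26.55
ee_pos: [571.6, 64.9, 128.7]
tool_rot: [-3.142, -0.001, -0.001]
wrist_force: [-0.5, 1.0, 2.0]
gripper_width: 32.2
finger_force: 29.9
```

Call:
jog_arm(commands=[[[0,0,0],0],[[0,0,0],0],[[0,0,0],0],[[0,0,0],0],[[0,0,-3],0],[[0,0,-10],0],[[0,0,-20],0],[[0,0,-30],0],[[0,0,-35],0],[[0,0,-30],0]], gripper=-0.3)

```text
time_s: 27.38
ee_pos: [571.5, 64.8, 259.1]
tool_rot: [3.141, -0.002, -0.001]
wrist_force: [1.4, 0.4, 0.0]
gripper_width: 55.3
finger_force: 0.0
```

Call:
jog_arm(commands=[[[-20,0,-20],0],[[-30,0,-10],0],[[-30,0,0],0],[[-30,0,0],0],[[-20,0,0],0],[[0,0,0],0]])

```text
time_s: 27.88
ee_pos: [437.0, 65.2, 287.7]
tool_rot: [3.142, 0.001, -0.001]
wrist_force: [-0.1, -0.1, 0.4]
gripper_width: 55.4
finger_force: 0.0
```

```bash
python3 - <<'E'
from h import *
st()
ims=[]
for n in ('side','top','wrist'):
  p=manip.capture(n); save(p,n+'11'); ims.append(p['img'])
  for l in ['balance_pan','flask','lid_handle','lid_hinge','strip_carton']:
    print(n,l,[(np.round(d['centre'],1).tolist(),round(d['confidence'],2)) for d in manip.pinpoint(p,l)[:4]])
cv2.imwrite('pics/m11.png',cv2.cvtColor(np.hstack([cv2.resize(ims[0][130:290,90:310],(413,300)),cv2.resize(ims[2],(387,300))]),cv2.COLOR_RGB2BGR))
E
```

```text
t 27.88 tcp [437.   65.2 287.7] rpy [ 3.142e+00  1.000e-03 -1.000e-03] w 55.4 F [-0.1 -0.1  0.4] j [-0.01  0.04  1.66 -0.    1.44  1.56]
side balance_pan [([567.9, 65.7, 55.8], 0.89)]
side flask [([346.3, -574.8, 0.6], 0.96), ([569.7, 67.0, 57.1], 0.8), ([688.8, -415.1, -1.4], 0.65), ([570.5, 65.4, 50.4], 0.42)]
side lid_handle [([700.8, 94.9, 221.2], 0.92)]
side lid_hinge [([632.5, 79.0, 57.6], 0.65)]
side strip_carton [([460.8, 391.9, 14.8], 0.67)]
top balance_pan [([568.9, 66.7, 49.9], 0.77), ([556.0, 60.6, -2.6], 0.22)]
top flask [([694.3, -413.1, -4.6], 0.73), ([345.5, -570.2, -2.1], 0.71), ([567.3, 66.0, 52.3], 0.68)]
top lid_handle [([700.0, 93.9, 224.3], 0.82)]
top lid_hinge [([628.1, 79.0, 57.0], 0.58), ([455.1, 387.7, -2.2], 0.45)]
top strip_carton [([457.4, 393.4, 13.1], 0.56), ([567.4, 65.4, 48.3], 0.15)]
wrist balance_pan []
wrist flask [([570.2, 63.8, 55.5], 0.8)]
wrist lid_handle []
wrist lid_hinge [([624.8, 79.8, 56.4], 0.81), ([570.0, 67.1, 54.2], 0.41)]
wrist strip_carton [([459.1, 386.8, 15.4], 0.78)]
```

View pics/m11.png

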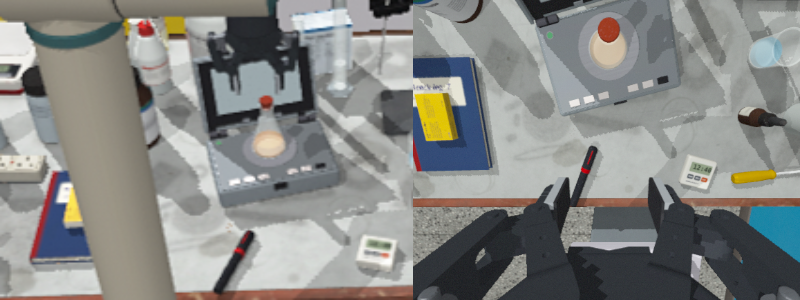

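The picture shows the flask upright in the centre of the pan (left half about (267,125), right half about (608,38)). The lid is leaning back, the carton is flat on the notebook, and the robot is clear of everything.

```bash
python3 -c "
from cell import manip
print(manip.hand_in())"
```

```text
the job is handed in; nothing more can be done
None
```

The job is handed in at about 28 s of the 69 s allowed: the last pictures show the carton flat on the notebook, the lid released and standing at roughly 110 degrees, and the stoppered flask upright in the centre of the pan; no verdict came back.

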